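Load the chitting case and latch its sliding pane

ROBOT

A 7-joint arm with a two-finger parallel gripper is mounted at the origin on the work surface. World frame = base frame: x ahead of the robot, y to its left, z up, the work surface at z = 0. Lengths are in m, angles in rad, forces in N, time in s.
With the tool pointing down it reaches from about 0.375 to 0.925 m from the base axis. Payload 3.1 kg.
Tool frame: the origin (TCP) lies midway between the tips of the shut fingers; the grasp point (between the pads) lies 19 mm behind it (r.pinch_z is the distance from the TCP to the grasp point, in m); z points along the fingers, y is the line along which they close (so a half turn about z gives the same grasp; the last joint's range is limited). The gripper opens to 85 mm and grips with 20 to 120 N. Pads are 22 mm wide; open, the fingers measure 114 mm over their backs; the gripper's body (76 mm by 85 mm) begins 54 mm behind the grasp point. The pads swing forward as they close: fully open they stand 13 mm farther back than shut.
Start: joints at [1.183, 0.383, 0.044, 1.598, -0.018, 1.161, -0.05], TCP at [0.186, -0.623, 0.231] pointing down, gripper open.
Joint ranges: [-2.61, 2.61], [-0.41, 2.15], [-1.48, 1.57], [0, 2.5], [-1.57, 4.71], [0.05, 1.97], [-2.85, 2.85]. Speed limits (rad/s): [2.79, 2.79, 3.14, 3.14, 3.14, 3.14, 3.14].

INTERFACE

Orientations are given as a unit quaternion [x, y, z, w].
In Python, from rig import sensors, capture, job, r gives the robot as it stands.
- The arm moves only by the tool carry_out, never from a script. Its argument "moves" is a list of rows, each a list of 7 numbers: the shift along the tool's x, y, z in units of 0.025 m (1.0 is 0.025 m), then the turn, a rotation vector about the tool's x, y, z in units of pi/2 rad (1.0 is pi/2 rad), then the finger opening in mm, from 0 to 85.4. A call has 1 to 12 rows; each row shifts and turns the commanded pose from where the row before left it, along the tool's axes as they then stand; what a row does not reach is not made up. A row lasts 1/10 s, in which the tool goes at most 50 mm and 8.59 degrees, less where a joint would pass 70% of its speed; a pose out of reach is approached as far as the arm can. A call with a number of a shift or a turn outside -1 to 1 is refused whole. A call with a gripper value outside its range is refused whole. The fingers move at their own pace and stop on an object; "grip_force" is the grip in N (left out, the last holds). Time passes only in rows, so rows that do not move let the fingers close. It gives the time, the measured TCP pose, the force, the opening and the grip force at its end, in the units of the state.
- sensors.read_state(): the state, without advancing time (a new reading comes with each control period).
- capture(name): name is "scene" or "top" or "wrist"; returns a dict with "color" (384x512x3 uint8, red, green, blue), "range_z" (384x512 float32, m along the optical axis (not along the pixel's ray), 0 where there is no reading), "fx", "fy", "cx", "cy" (pixels), "dist" ([k1, k2, p1, p2, k3] as OpenCV has them; the pictures are not rectified), "xyz" and "rotation" of the camera in the world; the wrist camera has in their place "hand_eye" (4x4, takes a point from camera to tool coordinates, whose origin is the TCP and whose axes are the flange's). Camera axes: x right, y down, z forward; pixel columns grow to the right and rows downward; lengths in m; the calibration is good to about 2 mm. A picture is of the moment at which its call begins: read the wrist's pose just before it.
- job.finish_job(): hands the job in; it is judged then, once.
The state is a dict: "t": time; "q": joint angles; "qvel": joint speeds; "joint_efforts": joint torques, N m; "ee_pos": TCP position; "eef_rot": TCP orientation; "force": force on the tool from outside, world axes, zero at the start; "torque": the same for the moment, N m; "grip_width": finger opening in m; "gripper_force": force on a finger pad.
Only numpy, scipy, OpenCV 4.12 (cv2) and the standard library are available. Lean on these libraries where they do the work, as an engineer would, in place of code of your own. Each camera call takes 0.05 s, during which the arm holds its last target. There are 200 camera calls.

TASK

Slide the glazed pane of the wooden chitting case fully open, stand the two whole seed potatoes from the newspaper upright in the two empty cells of the crate inside, one in each, and slide the pane shut again until its sprung pin has clicked down into the shut notch at the end of the track (not into the vent slot it starts in). Leave the potato that is already in the crate in its cell, and do not push the other things on the table about.

Things in the scene. Friction and masses are not known exactly. Their poses are not given: they have to be found in the camera images.
- case: Fixed low wooden case, 450 mm long (its y), 180 deep (its x); walls 8 thick, 86 high, floor 5. Its +y half has a fixed glass roof (top at 89 mm), its -y half the sliding pane. A track beam runs along the front (-x), out to 120 mm from the origin, 77 mm high. Origin: centre of the underside. Position and yaw vary.
- pane (a joint): Travel (m) of the pane along the case's +y: 0 = hard against the shut end, 0.255 = fully open, over the fixed glass. Clear sheet in an aluminium frame, 170 x 266 mm, top 97 mm above the table, 0.5 kg, friction about 2 N; stays where left. Starts held in the vent slot, at 0.078 to 0.092.
- pin (a joint): Height (m) of the sprung 8 mm steel pin on the pane: 0 = down in notch or slot, about 0.006 = riding on the plain track. Its top shows 4 mm above the handle bar when down, 10 mm when riding. The handle lifts it; over 7 mm of lift frees the pane. With the handle let down the pin rides on the track and snaps down at the next notch or slot.
- handle (a point): Centre of the black handle bar that lifts the pin: 64 mm long (case's x), 20 wide (case's y), 22 high, underside 22 mm above the pane. In the case's frame at x = -106 mm, y = -112.5 mm + pane travel, z = 130 mm at rest. It lifts up to 16 mm against 6 to 9 N and falls back when let go; pinch it from above across its 20 mm. It moves with the pane.
- vent_slot (a point): Centre of the vent slot in the track, at track height (77 mm). It holds the pin from pane travel 0.074 to 0.096, both ways; a pin not kept up falls into it in passing.
- shut_notch (a point): Middle of the span of track where the shut notch lies. The notch is in an adjusted plate, up to 12 mm either side of this point (pane travel 0.012 to 0.036), so feel for it: slid along with the handle let down, the pin snaps in and the pane stops, with 2 mm play. Its far face slopes: a push over some 12 N drives the pin out and past.
- cell_a: Empty cell. Square cardboard cell, 66 mm outside, 60 inside, 30 high, floor and walls 3 mm, fixed on the case's floor; three stand side by side along the case under the sliding pane, in any order. Origin at the centre of its underside, axes along the case's. 
- cell_b: Empty cell. Square cardboard cell, 66 mm outside, 60 inside, 30 high, floor and walls 3 mm, fixed on the case's floor; three stand side by side along the case under the sliding pane, in any order. Origin at the centre of its underside, axes along the case's. 
- cell_c: The cell that already holds a potato. Square cardboard cell, 66 mm outside, 60 inside, 30 high, floor and walls 3 mm, fixed on the case's floor; three stand side by side along the case under the sliding pane, in any order. Origin at the centre of its underside, axes along the case's. 
- potato_a: Whole seed potato standing upright on its flat-cut heel, 72 mm tall, round, 49 mm across at its widest (35 mm up), heel 38 mm across, about 0.1 kg. Origin at the centre of the heel (underside), z up. To be loaded.
- potato_b: Whole seed potato standing upright on its flat-cut heel, 72 mm tall, round, 49 mm across at its widest (35 mm up), heel 38 mm across, about 0.1 kg. Origin at the centre of the heel (underside), z up. To be loaded.
- potato_c: Whole seed potato standing upright on its flat-cut heel, 72 mm tall, round, 49 mm across at its widest (35 mm up), heel 38 mm across, about 0.1 kg. Origin at the centre of the heel (underside), z up. This one stands in cell_c already: leave it.
- half_a: Halved potato lying cut face down, 54 mm across, 27 mm high; origin at its underside. Leave alone.
- half_b: Halved potato lying cut face down, 54 mm across, 27 mm high; origin at its underside. Leave alone.
- clay_pot: Terracotta pot, 86 mm across, 75 mm high; origin at its underside. Leave alone.
- jar: Closed jar, 64 mm across, 100 mm high; origin at its underside. Leave alone.

How it is judged:
By the outcome, as a careful person would: the job done as asked, in the order asked, and still so for the second after the job is handed in, with the robot touching nothing.
It also fails if it takes over 72 s, if anything falls off the work surface, if the arm or the gripper's body presses on something with over 40 N, if the wrist force passes 120 N, or if a joint passes its speed limit or range.

## Working session

There is one attempt and no reset: what is moved stays moved. The work goes in short steps, Python scripts to look and compute and a tool call to move; the robot and the scene stay as the last step left them, time stands still between calls to the robot, and variables do not carry over. Pictures are saved under pics/ and viewed, at most 10 in all, crops included, and the job is handed in when it is done.

Besides the shell and the picture viewer there is one more tool, called after "Call:" as a command line: name --pt "numbers of a row" for each row, then --argument value for the rest. carry_out: Moves the arm, as the interface text tells. Its arguments: {"type":"object","properties":{"moves":{"type":"array"},"grip_force":{"type":"number"}},"required":["moves"]}

```bash
ls; mkdir -p pics; cat > h.py <<'E'
import numpy as np, cv2
from scipy.spatial.transform import Rotation as R
from rig import sensors, capture, job, r
def cam(n):
    s=sensors.read_state(); c=capture(n)
    if n=="wrist":
        T=np.eye(4);T[:3,:3]=R.from_quat(s["eef_rot"]).as_matrix();T[:3,3]=s["ee_pos"];T=T@np.array(c["hand_eye"])
    else:
        T=np.eye(4);rot=np.array(c["rotation"]);T[:3,:3]=rot if rot.shape==(3,3) else R.from_quat(rot).as_matrix();T[:3,3]=c["xyz"]
    c["T"]=T;return c
def K(c): return np.array([[c["fx"],0,c["cx"]],[0,c["fy"],c["cy"]],[0,0,1.]])
def ray(c,u,v):
    p=cv2.undistortPoints(np.array([[[u,v]]],float),K(c),np.array(c["dist"],float))[0,0]
    return np.array([p[0],p[1],1.])
def atz(c,u,v,z):
    d=c["T"][:3,:3]@ray(c,u,v);o=c["T"][:3,3];return o+d*(z-o[2])/d[2]
def dep(c,u,v):
    z=c["range_z"][int(v),int(u)];return c["T"][:3,:3]@(ray(c,u,v)*z)+c["T"][:3,3]
def cloud(c):
    h,w=c["range_z"].shape;g=np.stack(np.meshgrid(np.arange(w),np.arange(h)),-1).reshape(-1,1,2).astype(float)
    p=cv2.undistortPoints(g,K(c),np.array(c["dist"],float))[:,0]
    z=c["range_z"].reshape(-1,1);P=np.hstack([p*z,z])@c["T"][:3,:3].T+c["T"][:3,3];P[z[:,0]==0]=np.nan
    return P.reshape(h,w,3)
def proj(c,P):
    Ti=np.linalg.inv(c["T"]);return cv2.projectPoints(np.array(P,float).reshape(-1,3),cv2.Rodrigues(Ti[:3,:3])[0],Ti[:3,3],K(c),np.array(c["dist"],float))[0][:,0]
E
python3 - <<'E'
from h import *
import pickle
print(sensors.read_state())
ims=[]
for n in("top","scene"):
    c=cam(n);pickle.dump(c,open(n+".pkl","wb"));print(n,c["T"],c["fx"])
    cv2.imwrite(f"pics/{n}0.png",cv2.resize(c["color"][...,::-1],(800,600),interpolation=cv2.INTER_CUBIC))
E
```

```text
pics
{'t': 0.0, 'q': array([ 1.18320643,  0.38385481,  0.0438202 ,  1.59960553, -0.01788914,
        1.16115217, -0.04993095]), 'qvel': array([-2.78386911e-04, -2.52373666e-03,  4.15128476e-04, -5.10171383e-04,
       -1.03172402e-04,  1.71584137e-03,  5.38141657e-05]), 'joint_efforts': array([ 6.77547746e-05, -4.33463001e+01,  1.02476656e+00, -2.49513173e+01,
        1.06509856e-02,  1.15767092e-02, -6.90738389e-06]), 'ee_pos': array([ 0.18546722, -0.6219926 ,  0.2298595 ]), 'eef_rot': array([ 9.89515504e-01,  1.44420706e-01, -2.62197139e-04, -1.28739555e-03]), 'force': array([-0.57914834,  0.26310776, -0.20552653]), 'torque': array([ 0.04123706, -0.03141139, -0.01633284]), 'gripper_force': 0.0, 'grip_width': 0.08560788771557921}
top [[-0.01425494 -0.99522737  0.09653643  0.38764109]
 [-0.99984125  0.01521973  0.00926507  0.01889258]
 [-0.01069011 -0.09638904 -0.99528633  1.36015984]
 [ 0.          0.          0.          1.        ]] 431.19052734055
scene [[ 0.77163669  0.34221903 -0.53615571  1.10903874]
 [ 0.63572543 -0.38746003  0.66762857 -0.72234206]
 [ 0.02073629 -0.85601452 -0.51653572  0.69313863]
 [ 0.          0.          0.          1.        ]] 411.27400884932075
```

View pics/top0.png

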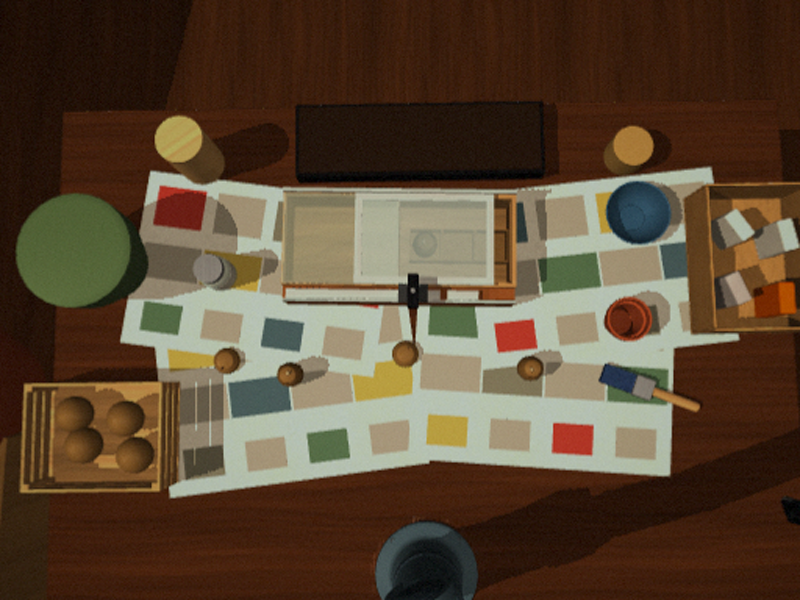

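View pics/scene0.png

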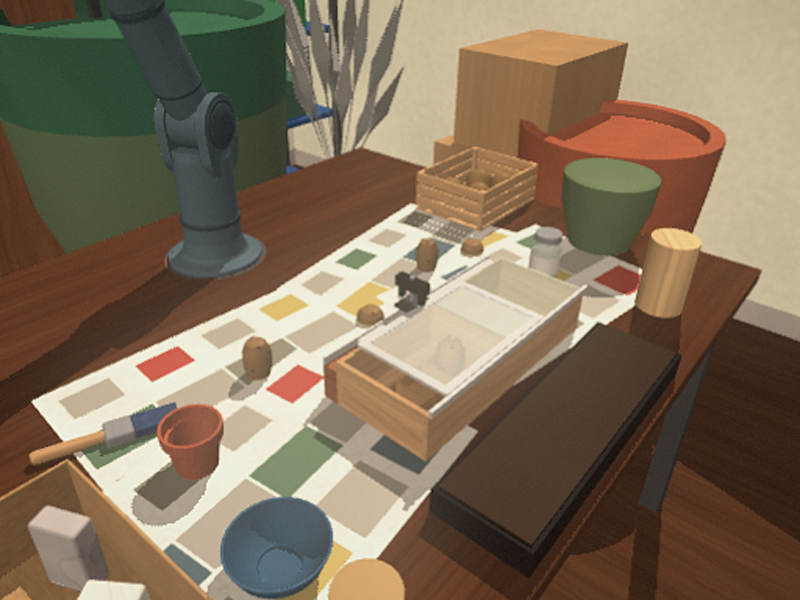

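The whole potatoes are at about (290,373) and (530,367) in the top view, and the halves at (227,360) and (405,353). The case spans x 283–517, the handle is at (413,290), and the potato inside is at (424,244). I'll enlarge that area next.

```bash
python3 - <<'E'
from h import *
import pickle
c=pickle.load(open("top.pkl","rb"))
cr=c["color"][110:200,175:341,::-1]
cv2.imwrite("pics/crop1.png",cv2.convertScaleAbs(cv2.resize(cr,None,fx=4.8,fy=4.8,interpolation=cv2.INTER_CUBIC),alpha=1.4))
P=cloud(c)
s=.64
for n,(u,v,z) in dict(pa=(290,373,.07),pb=(530,367,.07),ha=(227,360,.027),hb=(405,353,.027),jar=(209,270,.1),pot=(628,318,.075),handle=(413,290,.141),pc=(424,244,.08)).items():
    print(n,atz(c,u*s,v*s,z).round(3),P[int(v*s),int(u*s)].round(3))
# potatoes: cloud clusters
for n,(u,v) in dict(pa=(290,373),pb=(530,367)).items():
    u=int(u*s);v=int(v*s);Q=P[v-18:v+18,u-18:u+18].reshape(-1,3);Q=Q[(Q[:,2]>.025)];print(n,len(Q),Q[:,2].max(),Q.mean(0).round(3),Q.min(0).round(3),Q.max(0).round(3))
Q=P.reshape(-1,3);m=(Q[:,0]>.35)&(Q[:,0]<.8)&(np.abs(Q[:,1])<.4)
for lo,hi in((.12,.16),(.08,.1),(.07,.081)):
    q=Q[m&(Q[:,2]>lo)&(Q[:,2]<hi)];print(lo,len(q),q.min(0).round(3),q.max(0).round(3),q.mean(0).round(3))
E
```

```text
pa [0.394 0.253 0.07 ] [0.396 0.255 0.072]
pb [ 0.399 -0.205  0.07 ] [ 0.402 -0.206  0.062]
ha [0.422 0.386 0.027] [0.423 0.388 0.025]
hb [0.431 0.033 0.027] [0.434 0.034 0.023]
jar [0.591 0.402 0.1  ] [0.594 0.406 0.095]
pot [ 0.49  -0.394  0.075] [ 0.497 -0.414  0.003]
handle [0.541 0.016 0.141] [0.543 0.017 0.14 ]
pc [ 0.638 -0.007  0.08 ] [ 0.635 -0.005  0.098]
pa 209 0.07595467037452908 [0.392 0.256 0.058] [0.369 0.236 0.027] [0.415 0.283 0.076]
pb 214 0.0764817850686339 [ 0.397 -0.206  0.058] [ 0.375 -0.232  0.026] [ 0.421 -0.185  0.076]
0.12 157 [0.509 0.008 0.124] [0.573 0.026 0.145] [0.54  0.017 0.139]
0.08 8693 [ 0.523 -0.184  0.08 ] [0.75 0.4  0.1 ] [0.648 0.06  0.092]
0.07 1063 [ 0.381 -0.4    0.07 ] [0.798 0.399 0.081] [0.546 0.046 0.076]
```

View pics/crop1.png

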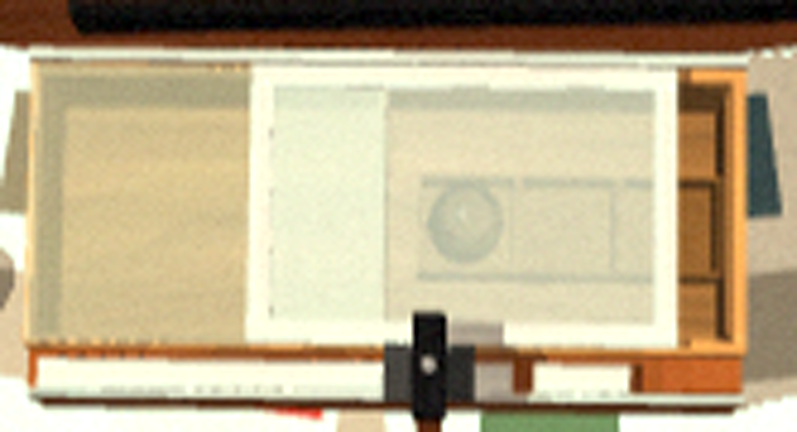

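The crop shows the case's end walls at x≈30 and 746. The crate runs x 418–720, y 178–278, with dividers at 512 and 615. Potato c stands in the left (+y) cell, and the handle is at (430,365).

```bash
python3 - <<'E'
from h import *
import pickle
c=pickle.load(open("top.pkl","rb"))
f=lambda x,y,z:print((x,y),atz(c,175+x/4.8-.4,110+y/4.8-.4,z).round(4))
print("end walls");f(30,66,.086);f(30,345,.086);f(746,72,.086);f(746,352,.086)
print("beam front");f(40,400,.077);f(738,400,.077)
print("crate");f(418,178,.035);f(418,278,.035);f(512,228,.035);f(615,228,.035);f(720,178,.035);f(720,280,.035)
print("pane");f(248,67,.097);f(246,340,.097);f(678,70,.097);f(678,347,.097)
print("handle");f(414,365,.141);f(446,365,.141);f(430,314,.141);f(430,417,.141);f(429,364,.145)
P=cloud(c)
# yaw: fit handle & pane rear/front rails
for u0 in range(190,330,20):
    col=P[:,u0]; k=(col[:,2]>.068)&(col[:,0]>.45)&(col[:,0]<.8); print(u0,col[k][:,0].min().round(4),col[k][:,0].max().round(4),col[k][:,1].mean().round(3))
E
```

```text
end walls
(30, 66) [0.7422 0.2655 0.086 ]
(30, 345) [0.5647 0.2649 0.086 ]
(746, 72) [ 0.7306 -0.185   0.086 ]
(746, 352) [ 0.5533 -0.1797  0.086 ]
beam front
(40, 400) [0.5312 0.2603 0.077 ]
(738, 400) [ 0.5245 -0.1752  0.077 ]
crate
(418, 178) [0.6774 0.0221 0.035 ]
(418, 278) [0.6116 0.0231 0.035 ]
(512, 228) [ 0.6434 -0.0384  0.035 ]
(615, 228) [ 0.6424 -0.1052  0.035 ]
(720, 178) [ 0.6742 -0.1742  0.035 ]
(720, 280) [ 0.6072 -0.1722  0.035 ]
pane
(248, 67) [0.7361 0.127  0.097 ]
(246, 340) [0.5642 0.1294 0.097 ]
(678, 70) [ 0.7296 -0.141   0.097 ]
(678, 347) [ 0.5557 -0.1363  0.097 ]
handle
(414, 365) [0.5415 0.0259 0.141 ]
(446, 365) [0.5412 0.0069 0.141 ]
(430, 314) [0.5719 0.0159 0.141 ]
(430, 417) [0.5103 0.0168 0.141 ]
(429, 364) [0.5414 0.017  0.145 ]
190 0.5338 0.7484 0.237
210 0.5327 0.744 0.177
230 0.5297 0.744 0.117
250 0.5283 0.742 0.057
270 0.5246 0.7412 -0.002
290 0.5259 0.7392 -0.062
310 0.5249 0.7374 -0.122
```

```bash
cat > d.py <<'E'
import sys
from h import *
# usage: d.py x y z ang  -> remaining shift in tool units, turn about tool z in units
x,y,z,a=map(float,sys.argv[1:5]);s=sensors.read_state();Rm=R.from_quat(s["eef_rot"]).as_matrix()
ang=np.arctan2(Rm[1,0],Rm[0,0]);d=np.array([x,y,z])-s["ee_pos"]
print("pos",s["ee_pos"].round(4),"ang",ang.round(4),"tilt",(Rm[:,2]).round(3),"t",round(s["t"],2))
print("shift now-axes",(Rm.T@d/.025).round(2))
Rt=R.from_euler("z",a).as_matrix()@np.diag([1,-1,-1]);print("shift in final axes",(Rt.T@d/.025).round(2),"turn z",(-(np.mod(a-ang+np.pi,2*np.pi)-np.pi)/(np.pi/2)).round(3))
print("q",s["q"].round(2),"F",s["force"].round(1),"w",s["grip_width"].round(4))
E
```

Call:
carry_out --pt "0 0 0 0 0 0.066 85" --pt "0 0 0 0 0 0.066 85" --pt "0 0 0 0 0 0.066 85" --pt "0.5 -1 0 0 0 0 85" --pt "0.5 -1 0 0 0 0 85" --pt "0.5 -1 0 0 0 0 85" --pt "0.5 -1 0 0 0 0 85" --pt "0.5 -1 0 0 0 0 85" --pt "0.5 -1 0 0 0 0 85" --pt "0.5 -1 0 0 0 0 85" --pt "0.5 -1 0 0 0 0 85" --pt "0.5 -1 0 0 0 0 85" --grip_force 40

```text
t: 1.3
ee_pos: [0.3031, -0.3989, 0.2308]
eef_rot: [1.0, -0.011, -0.0, -0.0]
force: [0.2, -0.2, -0.2]
grip_width: 0.0852
gripper_force: 0.0
```

Call:
carry_out --pt "0.5 -1 0 0 0 0 85" --pt "0.5 -1 0 0 0 0 85" --pt "0.5 -1 0 0 0 0 85" --pt "0.5 -1 0 0 0 0 85" --pt "0.5 -1 0 0 0 0 85" --pt "0.5 -1 0 0 0 0 85" --pt "0.5 -1 0 0 0 0 85" --pt "0.5 -1 0 0 0 0 85" --pt "0.5 -1 0 0 0 0 85" --pt "0.5 -1 0 0 0 0 85"

```text
t: 2.3
ee_pos: [0.4332, -0.1519, 0.2309]
eef_rot: [1.0, -0.011, -0.0, -0.0]
force: [0.0, -0.3, 0.3]
grip_width: 0.085
gripper_force: 0.0
```

```bash
python3 d.py .5415 .0165 .2 -.022
```

```text
pos [ 0.4332 -0.1519  0.2309] ang -0.0213 tilt [-0.001  0.    -1.   ] t 2.3
shift now-axes [ 4.19 -6.83  1.23]
shift in final axes [ 4.18 -6.83  1.24] turn z 0.0Traceback (most recent call last):
  File "d.py", line 9, in <module>
    print("q",s["q"].round(2),"F",s["force"].round(1),"w",s["grip_width"].round(4))
                                                          ^^^^^^^^^^^^^^^^^^^^^
AttributeError: 'float' object has no attribute 'round'
```

Call:
carry_out --pt "0.6 -0.98 0.1 0 0 0 85" --pt "0.6 -0.98 0.1 0 0 0 85" --pt "0.6 -0.98 0.1 0 0 0 85" --pt "0.6 -0.98 0.1 0 0 0 85" --pt "0.6 -0.97 0.1 0 0 0 85" --pt "0.6 -0.97 0.1 0 0 0 85" --pt "0.58 -0.97 0 0 0 0 85" --pt "0 0 0 0 0 0 85" --pt "0 0 0 0 0 0 85"

```text
t: 3.2
ee_pos: [0.541, 0.016, 0.2157]
eef_rot: [1.0, -0.01, -0.001, 0.0]
force: [-0.6, -0.7, 0.1]
grip_width: 0.0846
gripper_force: 0.0
```

```bash
sed -i 's/s\["grip_width"\].round(4)/round(s["grip_width"],4)/' d.py; python3 d.py .5415 .0165 .2 -.022; python3 - <<'E'
from h import *
import pickle
c=cam("wrist");pickle.dump(c,open("w1.pkl","wb"))
print(c["T"].round(3),c["fx"],proj(c,[[.5415,.0165,.141]]))
cv2.imwrite("pics/w1.png",cv2.convertScaleAbs(c["color"][...,::-1],alpha=1.3))
P=cloud(c).reshape(-1,3)
q=P[(P[:,2]>.128)&(P[:,2]<.15)&(abs(P[:,0]-.54)<.06)&(abs(P[:,1]-.0165)<.03)]
print(len(q));
if len(q): print(np.percentile(q,[1,50,99],axis=0).round(4))
E
```

```text
pos [0.541  0.016  0.2157] ang -0.0193 tilt [-0.001 -0.    -1.   ] t 3.2
shift now-axes [ 0.02 -0.02  0.63]
shift in final axes [ 0.02 -0.02  0.63] turn z 0.002
q [ 0.32  0.23 -0.48  1.86  0.12  1.08 -1.79] F [-0.6 -0.7  0.1] w 0.0846
[[-0.019 -0.952 -0.305  0.619]
 [-1.     0.018  0.006  0.015]
 [ 0.     0.305 -0.952  0.358]
 [ 0.     0.     0.     1.   ]] 302.8343273129498 [[254.76052284 205.42682291]]
2059
[[0.5099 0.0085 0.1311]
 [0.5443 0.0185 0.1404]
 [0.5721 0.0285 0.1451]]
```

View pics/w1.png

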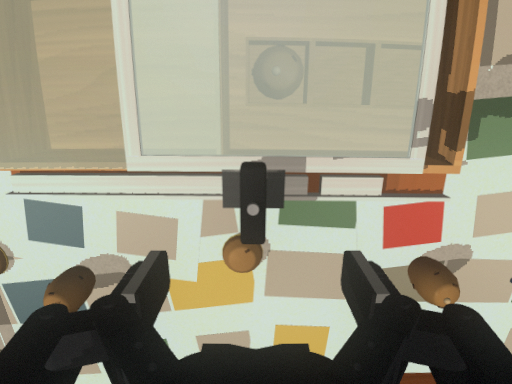

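The wrist view shows the handle at (253,203) with the grey pin block behind it. Both are clear of the fingers.

```bash
python3 - <<'E'
from h import *
import pickle
c=pickle.load(open("w1.pkl","rb"));P=cloud(c)
for u,v in((232,190),(276,190),(253,180),(253,225),(252,210),(290,160)): print((u,v),P[v,u].round(4))
print(atz(c,253,162,.141),atz(c,253,243,.141),atz(c,241,200,.141),atz(c,267,200,.141))
print("case corner",atz(c,466,163,.086))
E
```

```text
(232, 190) [0.5409 0.037  0.0967]
(276, 190) [ 0.5403 -0.0025  0.0972]
(253, 180) [0.561  0.0174 0.1394]
(253, 225) [0.5251 0.0182 0.1403]
(252, 210) [0.5397 0.0186 0.1461]
(290, 160) [ 0.5672 -0.0148  0.0965]
[0.5749862  0.01713284 0.141     ] [0.50991195 0.01850681 0.141     ] [0.54604585 0.02680964 0.141     ] [0.54567109 0.00717168 0.141     ]
case corner [ 0.56037493 -0.18391875  0.086     ]
```

Call:
carry_out --pt "0 -0.05 0.8 0 0 0 60" --pt "0 0 0.8 0 0 0 60" --pt "0 0 0.8 0 0 0 60" --pt "0 0 0.5 0 0 0 60" --pt "0 0 0.0 0 0 0 60"

```text
t: 3.75
ee_pos: [0.5392, 0.0151, 0.1417]
eef_rot: [1.0, -0.012, -0.002, 0.0]
force: [-1.1, -0.7, 0.0]
grip_width: 0.0597
gripper_force: 0.0
```

Call:
carry_out --pt "0.08 -0.08 0.6 0 0 0 55" --pt "0 0 0.6 0 0 0 50" --pt "0 0 0 0 0 0 18" --pt "0 0 0 0 0 0 10" --pt "0 0 0 0 0 0 10" --pt "0 0 0 0 0 0 10" --pt "0 0 0 0 0 0 10" --pt "0 0 0 0 0 0 10"

```text
t: 4.55
ee_pos: [0.5431, 0.0186, 0.1138]
eef_rot: [1.0, -0.011, -0.0, 0.0]
force: [-1.3, -0.1, -0.9]
grip_width: 0.0193
gripper_force: 41.5
```

Call:
carry_out --pt "0 0 -0.15 0 0 0 10" --pt "0 0 -0.15 0 0 0 10" --pt "0 0 -0.15 0 0 0 10" --pt "0 0 0 0 0 0 10"

```text
t: 4.95
ee_pos: [0.543, 0.0187, 0.1249]
eef_rot: [1.0, -0.011, -0.0, -0.0]
force: [-0.3, 0.0, -7.8]
grip_width: 0.0194
gripper_force: 40.6
```

Call:
carry_out --pt "0 -0.2 0 0 0 0 10" --pt "0 -0.4 0 0 0 0 10" --pt "0 -0.6 0 0 0 0 10" --pt "0 -0.6 0 0 0 0 10" --pt "0 -0.6 0 0 0 0 10" --pt "0 -0.6 0 0 0 0 10" --pt "0 -0.6 0 0 0 0 10" --pt "0 -0.6 0 0 0 0 10" --pt "0 -0.6 0 0 0 0 10" --pt "0 -0.6 0 0 0 0 10" --pt "0 -0.6 0 0 0 0 10" --pt "0 -0.4 0 0 0 0 10"

```text
t: 6.15
ee_pos: [0.5474, 0.1809, 0.1254]
eef_rot: [1.0, -0.01, 0.001, -0.001]
force: [4.2, -2.3, -8.6]
grip_width: 0.0194
gripper_force: 40.7
```

Call:
carry_out --pt "0 -0.1 0 0 0 0 10" --pt "0 -0.1 0 0 0 0 10" --pt "0 0 0 0 0 0 10"

```text
t: 6.45
ee_pos: [0.5475, 0.1841, 0.1253]
eef_rot: [1.0, -0.011, 0.001, -0.001]
force: [4.9, 0.3, -8.5]
grip_width: 0.0192
gripper_force: 40.6
```

Call:
carry_out --pt "0.03 -0.1 0 0 0 0 10" --pt "0 -0.1 0 0 0 0 10" --pt "0 -0.1 0 0 0 0 10" --pt "0 0 0 0 0 0 10"

```text
t: 6.85
ee_pos: [0.5477, 0.1889, 0.1245]
eef_rot: [1.0, -0.011, -0.001, 0.002]
force: [3.3, -5.5, -8.5]
grip_width: 0.0195
gripper_force: 40.6
```

Call:
carry_out --pt "0 -0.1 0 0 0 0 10" --pt "0 -0.1 0 0 0 0 10" --pt "0 0 0 0 0 0 10"

```text
t: 7.15
ee_pos: [0.5477, 0.1891, 0.1236]
eef_rot: [1.0, -0.012, -0.002, 0.005]
force: [2.9, -11.5, -7.7]
grip_width: 0.0193
gripper_force: 40.7
```

Call:
carry_out --pt "0 0.1 0.15 0 0 0 10" --pt "0 0.07 0.15 0 0 0 10" --pt "0 0 0.12 0 0 0 10" --pt "0 0 0 0 0 0 45" --pt "0 0 0 0 0 0 50" --pt "0 0 0 0 0 0 55" --pt "0 0 -0.6 0 0 0 60" --pt "0 0 -1 0 0 0 70" --pt "0 0 -1 0 0 0 70" --pt "0 0 -1 0 0 0 70" --pt "-0.5 0 -0.5 0 0 0 70" --pt "0 0 0 0 0 0 70"

```text
t: 8.35
ee_pos: [0.536, 0.1945, 0.2212]
eef_rot: [1.0, -0.009, 0.003, -0.001]
force: [1.0, 0.7, 1.1]
grip_width: 0.0701
gripper_force: 0.0
```

```bash
python3 d.py .394 .2545 .12 -1.593; python3 - <<'E'
from h import *
import pickle
c=cam("top");pickle.dump(c,open("top2.pkl","wb"))
w=cam("wrist");pickle.dump(w,open("w2.pkl","wb"))
a=cv2.resize(c["color"][90:240,170:350,::-1],(720,600),interpolation=cv2.INTER_CUBIC)
cv2.imwrite("pics/top2.png",cv2.convertScaleAbs(a,alpha=1.4))
P=cloud(c).reshape(-1,3)
q=P[(P[:,2]>.125)&(P[:,2]<.15)&(abs(P[:,0]-.547)<.05)&(abs(P[:,1]-.189)<.04)];print(np.percentile(q,[1,50,99],axis=0).round(4))
E
```

```text
pos [0.536  0.1945 0.2212] ang -0.019 tilt [ 0.006  0.002 -1.   ] t 8.35
shift now-axes [-5.75 -2.28  4.02]
shift in final axes [-2.28  5.73  4.05] turn z 1.002
q [ 0.04  0.29 -0.54  1.79  0.17  1.11 -2.14] F [1.  0.7 1.1] w 0.0701Traceback (most recent call last):
  File "<stdin>", line 8, in <module>
    return _quantile_unchecked(
        a, q, axis, out, overwrite_input, method, keepdims, weights)
    return _ureduce(a,
                    func=_quantile_ureduce_func,
    ...<5 lines>...
                    overwrite_input=overwrite_input,
                    method=method)
    r = func(a, **kwargs)
    result = _quantile(arr,
                       quantiles=q,
    ...<2 lines>...
                       out=out,
                       weights=wgt)
    slices_having_nans = np.isnan(arr[-1, ...])
                                  ~~~^^^^^^^^^
IndexError: index -1 is out of bounds for axis 0 with size 0
```

View pics/top2.png

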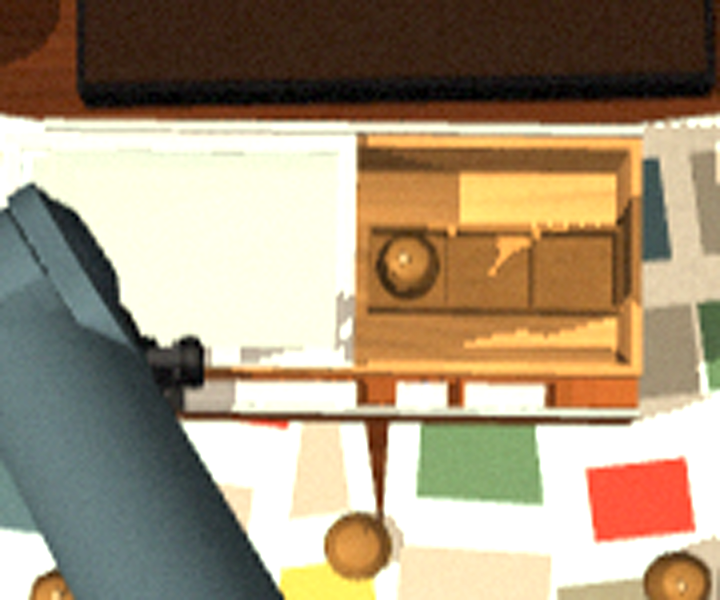

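The pane is fully open. In the crop the crate spans x 366–616, y 229–312, with dividers at 446 and 530. The empty cells are centred near (488,271) and (573,271).

Call:
carry_out --pt "0 0 0 0 0 -0.091 70" --pt "0 0 0 0 0 -0.091 70" --pt "0 0 0 0 0 -0.091 70" --pt "0 0 0 0 0 -0.091 70" --pt "0 0 0 0 0 -0.091 70" --pt "0 0 0 0 0 -0.091 70" --pt "0 0 0 0 0 -0.091 70" --pt "0 0 0 0 0 -0.091 70" --pt "0 0 0 0 0 -0.091 70" --pt "0 0 0 0 0 -0.091 70" --pt "0 0 0 0 0 -0.091 70"

```text
t: 9.55
ee_pos: [0.535, 0.1917, 0.2157]
eef_rot: [0.712, 0.702, -0.001, -0.001]
force: [0.3, -0.1, 0.3]
grip_width: 0.0703
gripper_force: 0.0
```

```bash
python3 d.py .394 .2545 .15 1.546; python3 - <<'E'
from h import *
import pickle
c=pickle.load(open("top2.pkl","rb"))
f=lambda n,x,y,z:print(n,atz(c,170+x/4-.4,90+y/4-.4,z).round(4))
f("cr TL",367,230,.035);f("BL",367,311,.035);f("TR",616,231,.035);f("BR",616,312,.035);f("d1",446,271,.035);f("d2",530,271,.035)
f("cell mid",488,271,.035);f("cell end",573,272,.035)
f("potc top",405,260,.08);f("wall -y out",641,250,.086)
E
```

```text
pos [0.535  0.1917 0.2157] ang 1.5569 tilt [-0.002 -0.    -1.   ] t 9.55
shift now-axes [ 2.43 -5.67  2.64]
shift in final axes [ 2.37 -5.7   2.63] turn z 0.007
q [ 0.25  0.35 -0.79  1.78  0.27  1.13 -0.65] F [ 0.3 -0.1  0.3] w 0.0703
cr TL [0.6761 0.0231 0.035 ]
BL [0.6121 0.0241 0.035 ]
TR [ 0.6721 -0.171   0.035 ]
BR [ 0.6083 -0.1692  0.035 ]
d1 [ 0.6427 -0.0379  0.035 ]
d2 [ 0.6416 -0.1032  0.035 ]
cell mid [ 0.6421 -0.0706  0.035 ]
cell end [ 0.6403 -0.1366  0.035 ]
potc top [ 0.6429 -0.0053  0.08  ]
wall -y out [ 0.6464 -0.182   0.086 ]
```

Call:
carry_out --pt "0.4 -0.95 0 0 0 0 70" --pt "0.4 -0.95 0 0 0 0 70" --pt "0.4 -0.95 0.3 0 0 0 70" --pt "0.4 -0.95 0.4 0 0 0 70" --pt "0.4 -0.95 0.4 0 0 0 70" --pt "0.43 -0.87 0.4 0 0 0 70" --pt "0 0 0 0 0 0 70" --pt "0 0 0 0 0 0 70"

```text
t: 10.35
ee_pos: [0.3958, 0.2554, 0.1789]
eef_rot: [0.714, 0.701, -0.001, -0.0]
force: [0.3, -0.4, 0.3]
grip_width: 0.0698
gripper_force: 0.0
```

```bash
python3 d.py .396 .256 .15 1.549; python3 - <<'E'
from h import *
import pickle
c=cam("wrist");pickle.dump(c,open("w3.pkl","wb"))
cv2.imwrite("pics/w3.png",cv2.convertScaleAbs(c["color"][...,::-1],alpha=1.3))
P=cloud(c).reshape(-1,3);print(c["T"][:3,3].round(3))
for lo,hi in((.03,.045),(.055,.066),(.066,.08)):
    q=P[(P[:,2]>lo)&(P[:,2]<hi)&(np.hypot(P[:,0]-.396,P[:,1]-.256)<.04)];print(len(q))
    if len(q):print(np.percentile(q,[1,50,99],axis=0).round(4))
print(proj(c,[.396,.256,.072]))
E
```

```text
pos [0.3958 0.2554 0.1789] ang 1.5525 tilt [-0.001 -0.001 -1.   ] t 10.35
shift now-axes [0.03 0.01 1.16]
shift in final axes [0.02 0.01 1.16] turn z 0.002
q [ 0.17  0.2  -0.89  2.03  0.18  0.99 -0.83] F [ 0.3 -0.4  0.3] w 0.0698
[0.397 0.333 0.321]
113
[[0.3682 0.2643 0.0305]
 [0.393  0.2821 0.0385]
 [0.4136 0.2851 0.0449]]
741
[[0.3711 0.2434 0.0552]
 [0.3922 0.2704 0.0618]
 [0.4098 0.2823 0.0659]]
788
[[0.3761 0.2485 0.0661]
 [0.39   0.2629 0.0679]
 [0.4033 0.2758 0.0738]]
[[255.78529676 193.68937851]]
```

View pics/w3.png

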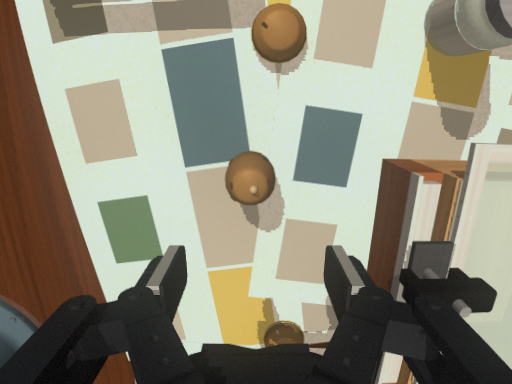

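The potato is at (250,178) with its top eye at (254,189). The fingers straddle it, and the handle at (455,290) is well clear.

```bash
python3 - <<'E'
from h import *
import pickle
c=pickle.load(open("w3.pkl","rb"))
for u,v,z in((250,178,.04),(250,178,.05),(254,189,.072),(225,178,.04),(275,178,.04),(250,205,.06),(250,151,.025)):print(u,v,z,atz(c,u,v,z).round(4))
from scipy.optimize import least_squares
P=cloud(c).reshape(-1,3);q=P[(P[:,2]>.04)&(P[:,2]<.085)&(np.hypot(P[:,0]-.394,P[:,1]-.257)<.033)]
rad=lambda z:24.5*np.sqrt(np.clip(1-((z-.035)/.037)**2,0,1))/1000
f=lambda p:np.sqrt(((q[:,0]-p[0])/24.5)**2+((q[:,1]-p[1])/24.5)**2+((q[:,2]-p[2])/37)**2)*1000-1
print(least_squares(f,[.394,.257,.035],loss="soft_l1",f_scale=.05).x.round(4))
E
```

```text
250 178 0.04 [0.3906 0.2619 0.04  ]
250 178 0.05 [0.3908 0.2644 0.05  ]
254 189 0.072 [0.3945 0.2602 0.072 ]
225 178 0.04 [0.3667 0.2623 0.04  ]
275 178 0.04 [0.4145 0.2615 0.04  ]
250 205 0.06 [0.3905 0.2415 0.06  ]
250 151 0.025 [0.3909 0.2854 0.025 ]
[0.3903 0.2619 0.0349]
```

```bash
python3 - <<'E'
from h import *
import pickle
from scipy.optimize import least_squares
def fit(c,x,y):
    P=cloud(c).reshape(-1,3);q=P[(P[:,2]>.04)&(P[:,2]<.085)&(np.hypot(P[:,0]-x,P[:,1]-y)<.035)]
    f=lambda p:np.sqrt(((q[:,0]-p[0])/24.5)**2+((q[:,1]-p[1])/24.5)**2+((q[:,2]-p[2])/37)**2)*1000-1
    return len(q),least_squares(f,[x,y,.035],loss="soft_l1",f_scale=.05).x.round(4)
c=pickle.load(open("top.pkl","rb"));print(fit(c,.394,.257),fit(c,.398,-.206))
c=pickle.load(open("scene.pkl","rb"));print(fit(c,.394,.257),fit(c,.398,-.206))
E
```

```text
(195, array([0.3914, 0.2601, 0.0344])) (200, array([ 0.3969, -0.2098,  0.0344]))
(147, array([0.3894, 0.2596, 0.0356])) (267, array([ 0.397 , -0.2104,  0.0354]))
```

Call:
carry_out --pt "0.22 -0.2 0.8 0 0 0 75" --pt "0 0 1 0 0 0 75" --pt "0 0 1 0 0 0 75" --pt "0 0 1 0 0 0 75" --pt "0 0 1 0 0 0 75" --pt "0 0 0.6 0 0 0 75" --pt "0 0 0.3 0 0 0 75" --pt "0 0 0.2 0 0 0 75" --pt "0 0 0 0 0 0 75" --grip_force 25

```text
t: 11.3
ee_pos: [0.3919, 0.261, 0.0319]
eef_rot: [0.714, 0.7, 0.0, -0.0]
force: [-0.2, 0.3, 0.1]
grip_width: 0.0747
gripper_force: 0.0
```

```bash
python3 d.py .391 .261 .029 1.549
```

```text
pos [0.3919 0.261  0.0319] ang 1.55 tilt [-0.  0. -1.] t 11.3
shift now-axes [-0.   -0.04  0.12]
shift in final axes [-0.   -0.04  0.12] turn z 0.001
q [-0.01  0.46 -0.75  2.13  0.47  0.72 -1.09] F [-0.2  0.3  0.1] w 0.0747
```

Now close and lift.

Call:
carry_out --pt "0 -0.04 0.12 0 0 0 50" --pt "0 0 0 0 0 0 40" --pt "0 0 0 0 0 0 30" --pt "0 0 0 0 0 0 25" --pt "0 0 0 0 0 0 25" --pt "0 0 -0.2 0 0 0 25" --pt "0 0 -0.5 0 0 0 25" --pt "0 0 -0.8 0 0 0 25" --pt "0 0 -1 0 0 0 25" --pt "0 0 -1 0 0 0 25" --pt "0 0 -1 0 0 0 25" --pt "0 0 -1 0 0 0 25"

```text
t: 12.5
ee_pos: [0.3897, 0.2613, 0.168]
eef_rot: [0.714, 0.7, 0.0, 0.0]
force: [0.4, -0.0, -0.1]
grip_width: 0.0472
gripper_force: 26.1
```

```bash
python3 d.py .643 -.069 .17 1.546; python3 d.py .643 -.135 .17 1.546
```

```text
pos [0.3897 0.2613 0.168 ] ang 1.5518 tilt [ 0.  0. -1.] t 12.5
shift now-axes [-13.02  10.38  -0.08]
shift in final axes [-12.96  10.46  -0.08] turn z 0.004
q [ 0.16  0.21 -0.91  2.05  0.2   0.97 -0.87] F [ 0.4 -0.  -0.1] w 0.0472
pos [0.3897 0.2613 0.168 ] ang 1.5518 tilt [ 0.  0. -1.] t 12.5
shift now-axes [-15.66  10.43  -0.08]
shift in final axes [-15.59  10.52  -0.08] turn z 0.004
q [ 0.16  0.21 -0.91  2.05  0.2   0.97 -0.87] F [ 0.4 -0.  -0.1] w 0.0472
```

Call:
carry_out --pt "-1 0.3 -0.7 0 0 0 25" --pt "-1 0.8 -0.7 0 0 0 25" --pt "-1 0.84 0 0 0 0 25" --pt "-1 0.84 0 0 0 0 25" --pt "-1 0.84 0 0 0 0 25" --pt "-1 0.84 0 0 0 0 25" --pt "-1 0.84 0 0 0 0 25" --pt "-1 0.84 0 0 0 0 25" --pt "-1 0.84 0 0 0 0 25" --pt "-1 0.84 0 0 0 0 25" --pt "-1 0.84 0 0 0 0 25" --pt "-1 0.84 0 0 0 0 25"

```text
t: 13.7
ee_pos: [0.6221, -0.0442, 0.202]
eef_rot: [0.714, 0.7, 0.0, -0.0]
force: [0.1, -0.1, -1.7]
grip_width: 0.0471
gripper_force: 26.1
```

Call:
carry_out --pt "-0.98 0.9 0.3 0 0 0 25" --pt "0 0 0.5 0 0 0 25" --pt "0 0 0.5 0 0 0 25" --pt "0 0 0 0 0 0 25" --pt "0 0 0 0 0 0 25"

```text
t: 14.2
ee_pos: [0.6427, -0.0663, 0.1687]
eef_rot: [0.713, 0.701, -0.0, -0.001]
force: [-1.0, 0.3, -0.4]
grip_width: 0.0477
gripper_force: 26.1
```

```bash
python3 d.py .643 -.069 .038 1.546; python3 - <<'E'
from h import *
import pickle
c=cam("wrist");pickle.dump(c,open("w4.pkl","wb"))
cv2.imwrite("pics/w4.png",cv2.convertScaleAbs(cv2.resize(c["color"][...,::-1],(768,576)),alpha=1.5))
print(c["T"].round(3),proj(c,[[.643,-.069,.035],[.643,-.135,.035]])*1.5)
E
```

```text
pos [ 0.6427 -0.0663  0.1687] ang 1.5539 tilt [-0.001  0.001 -1.   ] t 14.2
shift now-axes [-0.11  0.02  5.23]
shift in final axes [-0.11  0.02  5.23] turn z 0.005
q [ 0.52  0.52 -0.63  1.64  0.33  1.1  -0.22] F [-1.   0.3 -0.4] w 0.0477
[[ 1.    -0.015 -0.007  0.644]
 [-0.017 -0.953 -0.302  0.011]
 [-0.002  0.302 -0.953  0.311]
 [ 0.     0.     0.     1.   ]] [[383.96139082 283.2548518 ]
 [385.47924179 376.69468941]]
```

View pics/w4.png

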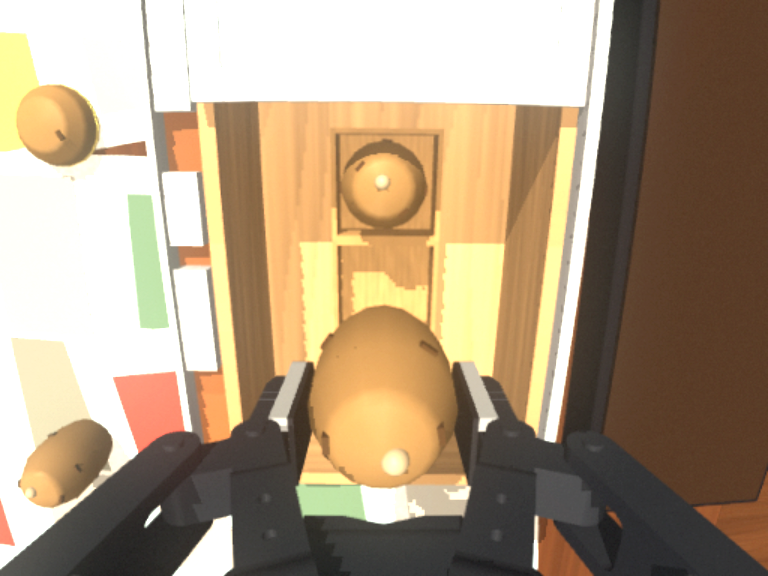

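The held potato is between the pads. The divider between cell c and the middle cell runs from (331,240) to (441,240), and the crate's +y corners are at (331,131) and (443,131).

```bash
python3 - <<'E'
from h import *
import pickle
c=pickle.load(open("w4.pkl","rb"))
for u,v in((331,131),(443,131),(331,240),(441,240),(386,236),(339,300),(432,300)):print(u,v,atz(c,u/1.5-.2,v/1.5-.2,.035).round(4))
E
```

```text
331 131 [0.6137 0.0234 0.035 ]
443 131 [0.6784 0.0223 0.035 ]
331 240 [ 0.6106 -0.0405  0.035 ]
441 240 [ 0.6784 -0.0416  0.035 ]
386 236 [ 0.6445 -0.0386  0.035 ]
339 300 [ 0.6138 -0.0795  0.035 ]
432 300 [ 0.6734 -0.0804  0.035 ]
```

Call:
carry_out --pt "-0.23 0.04 0.5 0 0 0 25" --pt "0 0 0.8 0 0 0 25" --pt "0 0 0.8 0 0 0 25" --pt "0 0 0.8 0 0 0 25" --pt "0 0 0.8 0 0 0 25" --pt "0 0 0.6 0 0 0 25" --pt "0 0 0.4 0 0 0 25" --pt "0 0 0.2 0 0 0 25" --pt "0 0 0 0 0 0 25" --pt "0 0 0 0 0 0 25"

```text
t: 15.25
ee_pos: [0.6455, -0.074, 0.0474]
eef_rot: [0.714, 0.7, 0.001, 0.001]
force: [0.5, 0.4, -1.0]
grip_width: 0.0472
gripper_force: 26.1
```

```bash
python3 d.py .6437 -.072 .038 1.546
```

```text
pos [ 0.6455 -0.074   0.0474] ang 1.5513 tilt [ 0.002 -0.    -1.   ] t 15.25
shift now-axes [ 0.08 -0.07  0.37]
shift in final axes [ 0.08 -0.07  0.37] turn z 0.003
q [ 0.48  0.66 -0.57  1.7   0.43  0.91 -0.28] F [ 0.5  0.4 -1. ] w 0.0472
```

Call:
carry_out --pt "0.08 -0.07 0.2 0 0 0 25" --pt "0 0 0.12 0 0 0 25" --pt "0 0 0 0 0 0 25"

```text
t: 15.55
ee_pos: [0.6425, -0.0719, 0.0382]
eef_rot: [0.714, 0.7, -0.0, -0.0]
force: [-0.0, -0.1, -0.9]
grip_width: 0.0471
gripper_force: 26.1
```

Call:
carry_out --pt "0 0 0.04 0 0 0 25" --pt "0 0 0.03 0 0 0 25" --pt "0 0 0 0 0 0 25"

```text
t: 15.85
ee_pos: [0.6429, -0.072, 0.0379]
eef_rot: [0.714, 0.7, -0.0, -0.0]
force: [-2.1, 0.5, 5.4]
grip_width: 0.0471
gripper_force: 26.6
```

Call:
carry_out --pt "0 0 -0.04 0 0 0 49" --pt "0 0 0 0 0 0 52" --pt "0 0 0 0 0 0 58" --pt "0 0 0 0 0 0 65" --pt "0 0 0 0 0 0 70" --pt "0 0 -0.5 0 0 0 70" --pt "0 0 -1 0 0 0 70" --pt "0 0 -1 0 0 0 70" --pt "0 0 -1 0 0 0 70" --pt "0 0 -1 0 0 0 70" --pt "0 0 -0.5 0 0 0 70"

```text
t: 16.95
ee_pos: [0.6448, -0.0717, 0.1666]
eef_rot: [0.714, 0.7, 0.002, 0.002]
force: [0.1, 0.4, -0.1]
grip_width: 0.0703
gripper_force: 0.0
```

```bash
python3 d.py .397 -.210 .16 1.546; python3 - <<'E'
from h import *
import pickle
c=cam("wrist");pickle.dump(c,open("w5.pkl","wb"))
from scipy.optimize import least_squares
P=cloud(c).reshape(-1,3);q=P[(P[:,2]>.05)&(P[:,2]<.09)&(np.hypot(P[:,0]-.643,P[:,1]+.072)<.03)]
f=lambda p:np.sqrt(((q[:,0]-p[0])/24.5)**2+((q[:,1]-p[1])/24.5)**2+((q[:,2]-p[2])/37)**2)*1000-1
print(len(q),least_squares(f,[.643,-.072,.043],loss="soft_l1",f_scale=.05).x.round(4))
E
```

```text
pos [ 0.6448 -0.0717  0.1666] ang 1.5514 tilt [ 0.005 -0.    -1.   ] t 16.95
shift now-axes [-5.72 -9.8   0.22]
shift in final axes [-5.78 -9.77  0.27] turn z 0.003
q [ 0.53  0.52 -0.63  1.64  0.34  1.09 -0.22] F [ 0.1  0.4 -0.1] w 0.0703
2238 [ 0.6424 -0.0714  0.043 ]
```

Call:
carry_out --pt "-0.58 -0.97 0 0 0 0 75" --pt "-0.58 -0.98 0 0 0 0 75" --pt "-0.58 -0.98 0 0 0 0 75" --pt "-0.58 -0.98 0 0 0 0 75" --pt "-0.58 -0.98 0 0 0 0 75" --pt "-0.58 -0.98 0 0 0 0 75" --pt "-0.58 -0.98 0 0 0 0 75" --pt "-0.58 -0.98 0 0 0 0 75" --pt "-0.58 -0.98 0 0 0 0 75" --pt "-0.56 -0.97 0.2 0 0 0 75" --pt "0 0 0 0 0 0 75" --pt "0 0 0 0 0 0 75"

```text
t: 18.2
ee_pos: [0.3948, -0.2118, 0.1572]
eef_rot: [0.715, 0.7, -0.0, -0.0]
force: [0.9, -0.2, -0.2]
grip_width: 0.0753
gripper_force: 0.0
```

```bash
python3 - <<'E'
from h import *
c=cam("wrist")
from scipy.optimize import least_squares
P=cloud(c).reshape(-1,3);q=P[(P[:,2]>.04)&(P[:,2]<.085)&(np.hypot(P[:,0]-.397,P[:,1]+.210)<.035)]
f=lambda p:np.sqrt(((q[:,0]-p[0])/24.5)**2+((q[:,1]-p[1])/24.5)**2+((q[:,2]-p[2])/37)**2)*1000-1
print(len(q),least_squares(f,[.397,-.21,.035],loss="soft_l1",f_scale=.05).x.round(4))
E
python3 d.py .397 -.210 .029 1.546
```

```text
2320 [ 0.3957 -0.2081  0.0351]
pos [ 0.3959 -0.2113  0.1576] ang 1.5514 tilt [ 0.  0. -1.] t 18.25
shift now-axes [0.05 0.04 5.15]
shift in final axes [0.05 0.04 5.15] turn z 0.003
q [ 1.    0.14 -0.63  2.11  0.1   0.93  0.3 ] F [-0.2  0.4  0.4] w 0.0749
```

Potato b is at (.3962, −.209), so descend and grasp.

Call:
carry_out --pt "0.09 0.01 0.8 0 0 0 75" --pt "0 0 1 0 0 0 75" --pt "0 0 1 0 0 0 75" --pt "0 0 1 0 0 0 75" --pt "0 0 0.7 0 0 0 75" --pt "0 0 0.3 0 0 0 75" --pt "0 0 0.2 0 0 0 75" --pt "0 0 0 0 0 0 75"

```text
t: 19.05
ee_pos: [0.3967, -0.209, 0.0328]
eef_rot: [0.714, 0.701, 0.0, -0.0]
force: [-0.3, -0.1, 1.1]
grip_width: 0.075
gripper_force: 0.0
```

```bash
python3 d.py .3962 -.209 .029 1.546
```

```text
pos [ 0.3967 -0.209   0.0328] ang 1.5522 tilt [ 0.  0. -1.] t 19.05
shift now-axes [-0.   -0.02  0.15]
shift in final axes [-0.   -0.02  0.15] turn z 0.004
q [ 0.9   0.37 -0.56  2.18  0.31  0.66  0.1 ] F [-0.3 -0.1  1.1] w 0.075
```

Call:
carry_out --pt "0 -0.02 0.12 0 0 0 50" --pt "0 0 0 0 0 0 40" --pt "0 0 0 0 0 0 30" --pt "0 0 0 0 0 0 25" --pt "0 0 0 0 0 0 25" --pt "0 0 -0.2 0 0 0 25" --pt "0 0 -0.5 0 0 0 25" --pt "0 0 -0.9 0 0 0 25" --pt "0 0 -1 0 0 0 25" --pt "0 0 -1 0 0 0 25" --pt "0 0 -1 0 0 0 25" --pt "0 0 -1 0 0 0 25"

```text
t: 20.25
ee_pos: [0.395, -0.2091, 0.1712]
eef_rot: [0.714, 0.7, -0.0, 0.0]
force: [0.6, 0.5, -1.3]
grip_width: 0.0469
gripper_force: 26.2
```

```bash
python3 d.py .642 -.138 .17 1.546
```

```text
pos [ 0.395  -0.2091  0.1712] ang 1.5515 tilt [-0. -0. -1.] t 20.25
shift now-axes [3.03 9.82 0.05]
shift in final axes [3.09 9.81 0.05] turn z 0.004
q [ 1.02  0.11 -0.65  2.1   0.08  0.95  0.31] F [ 0.6  0.5 -1.3] w 0.0469
```

Call:
carry_out --pt "0.3 0.98 0 0 0 0 25" --pt "0.3 0.98 0 0 0 0 25" --pt "0.3 0.98 0 0 0 0 25" --pt "0.3 0.98 0 0 0 0 25" --pt "0.3 0.98 0 0 0 0 25" --pt "0.3 0.98 0 0 0 0 25" --pt "0.3 0.98 0 0 0 0 25" --pt "0.3 0.98 0 0 0 0 25" --pt "0.3 0.98 0 0 0 0 25" --pt "0.35 1 0 0 0 0 25" --pt "0 0 0 0 0 0 25" --pt "0 0 0 0 0 0 25"

```text
t: 21.45
ee_pos: [0.642, -0.1375, 0.1698]
eef_rot: [0.714, 0.701, -0.0, -0.001]
force: [0.5, -0.7, -1.1]
grip_width: 0.0471
gripper_force: 26.2
```

```bash
python3 d.py .642 -.138 .038 1.546;python3 - <<'E'
from h import *
c=cam("wrist")
cv2.imwrite("pics/w6.png",cv2.convertScaleAbs(cv2.resize(c["color"][...,::-1],(768,576)),alpha=1.5))
g=proj(c,[[.642+a,-.138+b,.035] for a,b in((-.033,.033),(.033,.033),(-.033,-.033),(.033,-.033),(0,0))])*1.5
print(g.round(0))
E
```

```text
pos [ 0.642  -0.1375  0.1698] ang 1.5523 tilt [-0.001  0.001 -1.   ] t 21.45
shift now-axes [-0.02  0.01  5.27]
shift in final axes [-0.02 -0.    5.27] turn z 0.004
q [ 0.62  0.54 -0.64  1.61  0.34  1.11 -0.12] F [ 0.5 -0.7 -1.1] w 0.0471
[[329. 229.]
 [436. 227.]
 [334. 329.]
 [434. 327.]
 [383. 279.]]
```

View pics/w6.png

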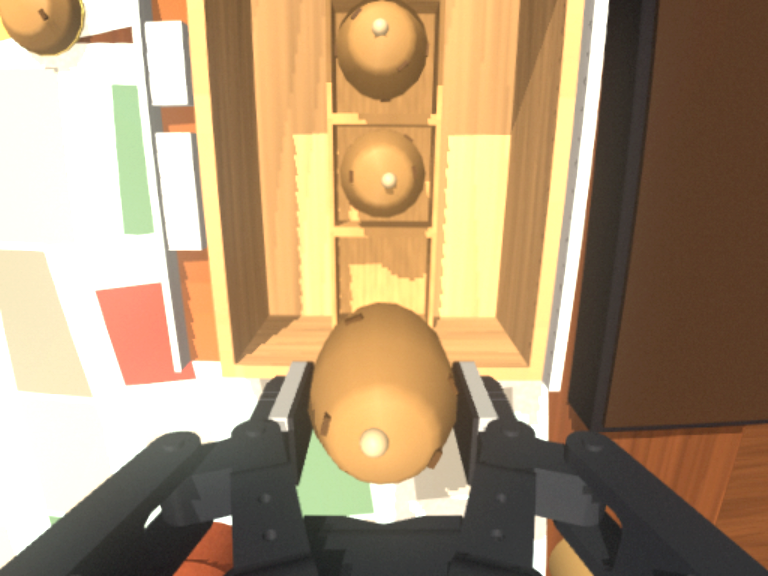

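Both placed potatoes stand upright at (380,45) and (383,170). The divider is at row 231 against a predicted 228, so the target is good to about 1–2 mm.

Call:
carry_out --pt "-0.06 0 0.5 0 0 0 25" --pt "0 0 0.8 0 0 0 25" --pt "0 0 0.8 0 0 0 25" --pt "0 0 0.8 0 0 0 25" --pt "0 0 0.8 0 0 0 25" --pt "0 0 0.6 0 0 0 25" --pt "0 0 0.4 0 0 0 25" --pt "0 0 0.2 0 0 0 25" --pt "0 0 0 0 0 0 25" --pt "0 0 0 0 0 0 25"

```text
t: 22.5
ee_pos: [0.6431, -0.1395, 0.0481]
eef_rot: [0.714, 0.7, 0.0, 0.001]
force: [0.2, 0.2, -0.2]
grip_width: 0.0472
gripper_force: 26.2
```

```bash
python3 d.py .642 -.139 .0375 1.546
```

```text
pos [ 0.6431 -0.1395  0.0481] ang 1.5512 tilt [ 0.002 -0.    -1.   ] t 22.5
shift now-axes [ 0.02 -0.05  0.42]
shift in final axes [ 0.02 -0.04  0.42] turn z 0.003
q [ 0.58  0.68 -0.57  1.67  0.44  0.92 -0.18] F [ 0.2  0.2 -0.2] w 0.0472
```

Call:
carry_out --pt "0 -0.04 0.2 0 0 0 25" --pt "0 0 0.12 0 0 0 25" --pt "0 0 0 0 0 0 25"

```text
t: 22.8
ee_pos: [0.6409, -0.1395, 0.0389]
eef_rot: [0.714, 0.7, -0.0, -0.0]
force: [-0.5, -0.6, -0.8]
grip_width: 0.0472
gripper_force: 26.2
```

Call:
carry_out --pt "0 0 0.04 0 0 0 25" --pt "0 0 0.03 0 0 0 25" --pt "0 0 0 0 0 0 25"

```text
t: 23.1
ee_pos: [0.6413, -0.1395, 0.0387]
eef_rot: [0.714, 0.7, -0.0, -0.0]
force: [-2.7, 0.6, 4.6]
grip_width: 0.0473
gripper_force: 26.8
```

Contact, so release and rise. I'll start turning back once clear: tool z +1.0.

Call:
carry_out --pt "0 0 -0.04 0 0 0 49" --pt "0 0 0 0 0 0 52" --pt "0 0 0 0 0 0 58" --pt "0 0 0 0 0 0 65" --pt "0 0 0 0 0 0 70" --pt "0 0 -0.5 0 0 0 70" --pt "0 0 -1 0 0 0 70" --pt "0 0 -1 0 0 0 70" --pt "0 0 -1 0 0 0 70" --pt "0 0 -1 0 0 0 70" --pt "0 0 -1 0 0 0 70" --pt "0 0 -0.8 0 0 0 70"

```text
t: 24.3
ee_pos: [0.6421, -0.1393, 0.199]
eef_rot: [0.714, 0.7, 0.001, 0.001]
force: [0.5, 0.7, 0.6]
grip_width: 0.0698
gripper_force: 0.0
```

```bash
python3 d.py .547 .188 .2 -.022; python3 - <<'E'
from h import *
c=cam("wrist")
from scipy.optimize import least_squares
P=cloud(c).reshape(-1,3)
for x,y in((.643,-.072),(.642,-.139)):
    q=P[(P[:,2]>.05)&(P[:,2]<.09)&(np.hypot(P[:,0]-x,P[:,1]-y)<.03)]
    f=lambda p:np.sqrt(((q[:,0]-p[0])/24.5)**2+((q[:,1]-p[1])/24.5)**2+((q[:,2]-p[2])/37)**2)*1000-1
    print(len(q),least_squares(f,[x,y,.043],loss="soft_l1",f_scale=.05).x.round(4))
E
```

```text
pos [ 0.6421 -0.1393  0.199 ] ang 1.5515 tilt [ 0.003 -0.001 -1.   ] t 24.3
shift now-axes [13.02 -4.06 -0.06]
shift in final axes [ -4.09 -13.01  -0.04] turn z 1.002
q [ 0.64  0.51 -0.65  1.58  0.33  1.16 -0.1 ] F [0.5 0.7 0.6] w 0.0698
2110 [ 0.6425 -0.072   0.0432]
1810 [ 0.6407 -0.138   0.0431]
```

Call:
carry_out --pt "0 0 0 0 0 0.091 60" --pt "0 0 0 0 0 0.091 60" --pt "0 0 0 0 0 0.091 60" --pt "0 0 0 0 0 0.091 60" --pt "0 0 0 0 0 0.091 60" --pt "0 0 0 0 0 0.091 60" --pt "0 0 0 0 0 0.091 60" --pt "0 0 0 0 0 0.091 60" --pt "0 0 0 0 0 0.091 60" --pt "0 0 0 0 0 0.091 60" --pt "0 0 0 0 0 0.094 60"

```text
t: 25.45
ee_pos: [0.6413, -0.1391, 0.1962]
eef_rot: [1.0, -0.016, 0.0, -0.0]
force: [-0.8, -0.0, -0.6]
grip_width: 0.0603
gripper_force: 0.0
```

```bash
python3 d.py .547 .188 .2 -.025
```

```text
pos [ 0.6413 -0.1391  0.1962] ang -0.0314 tilt [ 0.  0. -1.] t 25.45
shift now-axes [ -4.18 -12.96  -0.15]
shift in final axes [ -4.1  -12.99  -0.15] turn z -0.004
q [ 0.42  0.45 -0.35  1.6   0.17  1.12 -1.57] F [-0.8 -0.  -0.6] w 0.0603
```

Call:
carry_out --pt "-0.35 -1 0 0 0 0 60" --pt "-0.35 -1 0 0 0 0 60" --pt "-0.35 -1 0 0 0 0 60" --pt "-0.35 -1 0 0 0 0 60" --pt "-0.35 -1 0 0 0 0 60" --pt "-0.35 -1 0 0 0 0 60" --pt "-0.35 -1 0 0 0 0 60" --pt "-0.35 -1 0 0 0 0 60" --pt "-0.35 -1 0 0 0 0 60" --pt "-0.35 -1 0 0 0 0 60" --pt "-0.32 -1 0 0 0 0 60" --pt "-0.32 -1 0 0 0 0 60"

```text
t: 26.65
ee_pos: [0.5451, 0.1643, 0.1964]
eef_rot: [1.0, -0.013, 0.0, -0.0]
force: [-0.6, 0.3, -0.2]
grip_width: 0.0602
gripper_force: 0.0
```

Call:
carry_out --pt "0 -0.97 0 0 0 0 60" --pt "0 0 0 0 0 0 60" --pt "0 0 0 0 0 0 60"

```text
t: 26.95
ee_pos: [0.546, 0.1878, 0.1962]
eef_rot: [1.0, -0.012, 0.0, 0.0]
force: [-0.3, -0.2, 0.7]
grip_width: 0.0601
gripper_force: 0.0
```

```bash
python3 d.py .547 .188 .113 -.025; python3 - <<'E'
from h import *
c=cam("wrist");P=cloud(c).reshape(-1,3)
q=P[(P[:,2]>.128)&(P[:,2]<.15)&(abs(P[:,0]-.546)<.06)&(abs(P[:,1]-.188)<.03)]
print(len(q),np.percentile(q,[1,50,99],axis=0).round(4))
E
```

```text
pos [0.546  0.1878 0.1962] ang -0.0239 tilt [ 0. -0. -1.] t 26.95
shift now-axes [ 0.04 -0.01  3.33]
shift in final axes [ 0.04 -0.01  3.33] turn z 0.001
q [ 0.03  0.33 -0.51  1.79  0.18  1.07 -2.14] F [-0.3 -0.2  0.7] w 0.0601
2338 [[0.5145 0.1794 0.1301]
 [0.5501 0.1891 0.1404]
 [0.5768 0.1988 0.1497]]
```

Call:
carry_out --pt "0.04 -0.04 0.8 0 0 0 55" --pt "0 0 0.8 0 0 0 50" --pt "0 0 0.8 0 0 0 50" --pt "0 0 0.6 0 0 0 50" --pt "0 0 0.3 0 0 0 50" --pt "0 0 0 0 0 0 50" --grip_force 40

```text
t: 27.6
ee_pos: [0.5467, 0.187, 0.1123]
eef_rot: [1.0, -0.014, -0.001, 0.001]
force: [-0.8, -1.3, -0.3]
grip_width: 0.05
gripper_force: 0.0
```

```bash
python3 d.py .547 .189 .1135 -.025
```

```text
pos [0.5467 0.187  0.1123] ang -0.0271 tilt [-0.002 -0.001 -1.   ] t 27.6
shift now-axes [ 0.01 -0.08 -0.05]
shift in final axes [ 0.01 -0.08 -0.05] turn z -0.001
q [-0.    0.43 -0.48  1.85  0.24  0.92 -2.19] F [-0.8 -1.3 -0.3] w 0.05
```

Call:
carry_out --pt "0 -0.05 0 0 0 0 18" --pt "0 0 0 0 0 0 10" --pt "0 0 0 0 0 0 10" --pt "0 0 0 0 0 0 10" --pt "0 0 0 0 0 0 10" --pt "0 0 0 0 0 0 10" --pt "0 0 -0.15 0 0 0 10" --pt "0 0 -0.15 0 0 0 10" --pt "0 0 -0.17 0 0 0 10" --pt "0 0 0 0 0 0 10"

```text
t: 28.6
ee_pos: [0.5481, 0.1888, 0.1248]
eef_rot: [1.0, -0.013, 0.001, -0.0]
force: [4.2, -1.1, -8.2]
grip_width: 0.0194
gripper_force: 39.8
```

Call:
carry_out --pt "0.08 0.3 0 0 0 0 10" --pt "0 0.5 0 0 0 0 10" --pt "0 0.7 0 0 0 0 10" --pt "0 0.7 0 0 0 0 10" --pt "0 0.7 0 0 0 0 10" --pt "0 0.7 0 0 0 0 10" --pt "0 0.7 0 0 0 0 10" --pt "0 0.7 0 0 0 0 10" --pt "0 0.7 0 0 0 0 10" --pt "0 0.7 0 0 0 0 10" --pt "0 0.7 0 0 0 0 10" --pt "0 0.5 0 0 0 0 10"

```text
t: 29.8
ee_pos: [0.543, -0.0002, 0.1243]
eef_rot: [1.0, -0.013, -0.001, -0.001]
force: [1.6, 3.2, -8.2]
grip_width: 0.0194
gripper_force: 39.8
```

Call:
carry_out --pt "0 0.4 0 0 0 0 10" --pt "0 0 0 0 0 0 10" --pt "0 0 0 0 0 0 10"

```text
t: 30.1
ee_pos: [0.5427, -0.0121, 0.1245]
eef_rot: [1.0, -0.013, -0.002, 0.001]
force: [-0.7, -2.2, -8.1]
grip_width: 0.0195
gripper_force: 39.8
```

Call:
carry_out --pt "0 0 0.16 0 0 0 10" --pt "0 0 0.16 0 0 0 10" --pt "0 0 0.15 0 0 0 10" --pt "0 0 0 0 0 0 26" --pt "0 0 0 0 0 0 26" --pt "0 0 0 0 0 0 26"

```text
t: 30.7
ee_pos: [0.546, -0.0092, 0.1148]
eef_rot: [1.0, -0.012, 0.002, -0.0]
force: [1.0, -0.0, -0.4]
grip_width: 0.0261
gripper_force: 0.0
```

Call:
carry_out --pt "0 0.15 0 0 0 0 26" --pt "0 0.15 0 0 0 0 26" --pt "0 0.1 0 0 0 0 26" --pt "0 0 0 0 0 0 26"

```text
t: 31.1
ee_pos: [0.5447, -0.02, 0.114]
eef_rot: [1.0, -0.013, 0.001, -0.0]
force: [0.9, 2.2, 1.5]
grip_width: 0.0262
gripper_force: 1.2
```

Call:
carry_out --pt "0 0.1 0 0 0 0 26" --pt "0 0.1 0 0 0 0 26" --pt "0 0 0 0 0 0 26"

```text
t: 31.4
ee_pos: [0.5443, -0.0261, 0.1138]
eef_rot: [1.0, -0.013, 0.001, 0.0]
force: [1.6, 2.1, 1.6]
grip_width: 0.026
gripper_force: 1.1
```

Call:
carry_out --pt "0 0.08 0 0 0 0 26" --pt "0 0.06 0 0 0 0 26" --pt "0 0 0 0 0 0 26"

```text
t: 31.7
ee_pos: [0.5437, -0.03, 0.1135]
eef_rot: [1.0, -0.013, -0.0, 0.0]
force: [1.2, 2.1, 1.3]
grip_width: 0.026
gripper_force: 1.0
```

Call:
carry_out --pt "0 0.08 0 0 0 0 26" --pt "0 0.06 0 0 0 0 26" --pt "0 0 0 0 0 0 26"

```text
t: 32.0
ee_pos: [0.5434, -0.0332, 0.1133]
eef_rot: [1.0, -0.013, -0.0, 0.0]
force: [0.7, 1.8, 0.5]
grip_width: 0.0259
gripper_force: 1.0
```

Call:
carry_out --pt "0 0.08 0 0 0 0 26" --pt "0 0.06 0 0 0 0 26" --pt "0 0 0 0 0 0 26"

```text
t: 32.3
ee_pos: [0.5431, -0.0369, 0.1133]
eef_rot: [1.0, -0.013, -0.001, 0.001]
force: [0.3, 0.8, 0.3]
grip_width: 0.0259
gripper_force: 0.5
```

Call:
carry_out --pt "0 0.08 0 0 0 0 26" --pt "0 0.06 0 0 0 0 26" --pt "0 0 0 0 0 0 26"

```text
t: 32.6
ee_pos: [0.5425, -0.0411, 0.113]
eef_rot: [1.0, -0.014, -0.001, 0.001]
force: [-0.5, -0.6, 0.7]
grip_width: 0.026
gripper_force: 0.0
```

Call:
carry_out --pt "0 0.06 0 0 0 0 26" --pt "0 0.04 0 0 0 0 26" --pt "0 0 0 0 0 0 26"

```text
t: 32.9
ee_pos: [0.5427, -0.0416, 0.1132]
eef_rot: [1.0, -0.013, -0.001, -0.0]
force: [-1.2, 1.4, 0.2]
grip_width: 0.0259
gripper_force: 0.7
```

Call:
carry_out --pt "0 0.06 0 0 0 0 26" --pt "0 0.04 0 0 0 0 26" --pt "0 0 0 0 0 0 26"

```text
t: 33.2
ee_pos: [0.5427, -0.0444, 0.1132]
eef_rot: [1.0, -0.013, -0.001, -0.0]
force: [-0.8, 2.5, -1.4]
grip_width: 0.0259
gripper_force: 0.9
```

Call:
carry_out --pt "0 0.06 0 0 0 0 26" --pt "0 0.04 0 0 0 0 26" --pt "0 0 0 0 0 0 26"

```text
t: 33.5
ee_pos: [0.5429, -0.047, 0.1134]
eef_rot: [1.0, -0.013, -0.0, -0.0]
force: [-1.7, 1.7, -1.2]
grip_width: 0.0262
gripper_force: 1.0
```

Call:
carry_out --pt "0 0.06 0 0 0 0 26" --pt "0 0.04 0 0 0 0 26" --pt "0 0 0 0 0 0 26"

```text
t: 33.8
ee_pos: [0.543, -0.0473, 0.1134]
eef_rot: [1.0, -0.012, -0.0, -0.001]
force: [-2.6, 5.0, -0.7]
grip_width: 0.0258
gripper_force: 2.6
```

The pane stopped at 5 N with travel about 0.015. I'll back off, rise and look at the pin.

Call:
carry_out --pt "0 -0.2 0 0 0 0 26" --pt "0 0 0 0 0 0 45" --pt "0 0 0 0 0 0 60" --pt "0 0 -0.6 0 0 0 60" --pt "0 0 -0.9 0 0 0 60" --pt "0 0 -0.9 0 0 0 60" --pt "0 0 -0.9 0 0 0 60" --pt "0 0 -0.5 0 0 0 60" --pt "0 0 0 0 0 0 60"

```text
t: 34.7
ee_pos: [0.5454, -0.0449, 0.2117]
eef_rot: [1.0, -0.013, 0.003, 0.001]
force: [-0.2, 0.0, -0.7]
grip_width: 0.0602
gripper_force: 0.0
```

```bash
python3 d.py .543 -.0505 .113 -.025; python3 - <<'E'
from h import *
import pickle
c=cam("wrist");pickle.dump(c,open("w7.pkl","wb"));Pm=cloud(c);P=Pm.reshape(-1,3)
b=(P[:,2]>.128)&(P[:,2]<.16)&(abs(P[:,0]-.543)<.06)&(abs(P[:,1]+.05)<.03)
q=P[b];print(len(q),np.percentile(q,[1,50,99],axis=0).round(4))
for n in("w1","w7"):
    c2=pickle.load(open(n+".pkl","rb"));Q=cloud(c2).reshape(-1,3);q=Q[(Q[:,2]>.13)&(Q[:,2]<.16)&(abs(Q[:,0]-.543)<.035)&(abs(Q[:,1]-(.0175 if n=="w1" else -.05))<.015)]
    cy=np.median(q[:,1]);m=np.hypot(q[:,0]-.541,q[:,1]-cy)<.004;print(n,"bar z",np.median(q[:,2]).round(4),"pin z",np.percentile(q[m][:,2],[25,50,75,95]).round(4))
a=cv2.resize(c["color"][100:280,150:390,::-1],(800,600),interpolation=cv2.INTER_CUBIC)
cv2.imwrite("pics/w7.png",cv2.convertScaleAbs(a,alpha=1.6))
E
```

```text
pos [ 0.5454 -0.0449  0.2117] ang -0.0265 tilt [ 0.006 -0.001 -1.   ] t 34.7
shift now-axes [-0.11  0.22  3.95]
shift in final axes [-0.09  0.23  3.95] turn z -0.001
q [ 0.39  0.24 -0.43  1.85  0.11  1.07 -1.68] F [-0.2  0.  -0.7] w 0.0602
2069 [[ 0.5083 -0.0531  0.1314]
 [ 0.5427 -0.0434  0.1404]
 [ 0.5703 -0.0337  0.1456]]
w1 bar z 0.1404 pin z [0.1438 0.1443 0.1449 0.1456]
w7 bar z 0.1405 pin z [0.141  0.1446 0.1451 0.1458]
```

View pics/w7.png

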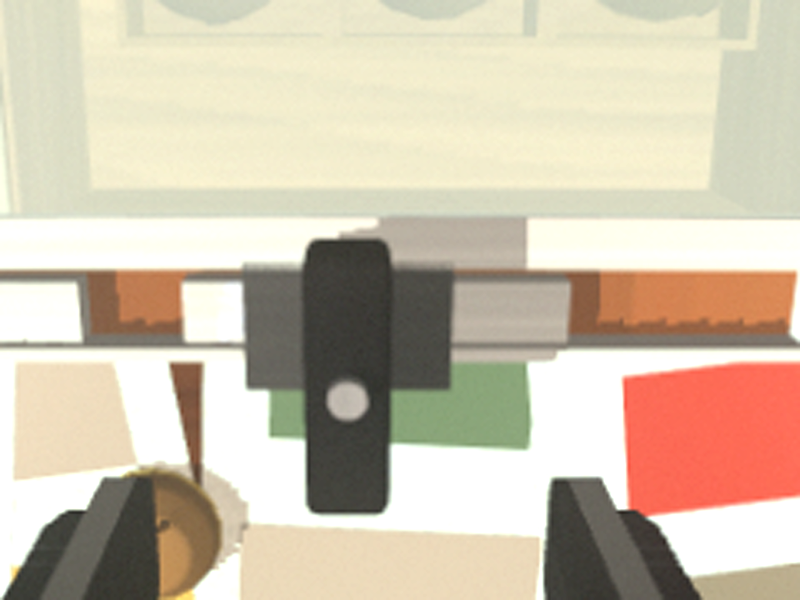

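The pin top stands 4 mm above the bar (z 0.1446, the same as when it started in the slot). The handle is at y≈−0.044, so the pane travel is about 0.022. The pin is therefore down in the shut notch, with all three potatoes visible under the pane.

```bash
python3 -c "
from rig import job;print(job.finish_job())"
```

```text
the job is handed in; nothing more can be done
None
```

The job is done and handed in: both seed potatoes stand upright in the two empty cells, and the pane is shut with its pin down in the shut notch at about 0.022 m travel.

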